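# Load-test a cell: set and clamp the contact carriage, then hold the test dial at three

### The arm

A 7-joint arm with a two-finger parallel gripper is mounted at the origin on a cart in front of the work surface, level with it; the furniture and walls round the work are solid. World frame = base frame: x ahead of the robot, y to its left, z up, the work surface at z = 0. Lengths are in m, angles in rad, forces in N, time in s.
With the tool pointing down it reaches from about 0.425 to 0.875 m from the base axis. Payload 8.4 kg.
Tool frame: the origin (TCP) lies midway between the tips of the shut fingers; the grasp point (between the pads) lies bot.grasp_offset behind it (bot.grasp_offset is the distance from the TCP to the grasp point, in m); z points along the fingers, y is the direction in which the jaws open and shut (so a half turn about z gives the same grasp; the last joint's range is limited). The gripper opens to 87 mm and grips with 3 to 60 N. Pads are 19 mm wide; open, the fingers measure 117 mm over their backs; the gripper's body (75 mm by 190 mm) begins 51 mm behind the grasp point.
Start: joints at [1.032, 0.333, 0.04, 1.465, -0.013, 1.343, -0.059], TCP at [0.277, -0.588, 0.223] pointing down, gripper open.
Joint ranges: [-2.58, 2.58], [-0.38, 2.09], [-1.3, 1.39], [0.25, 2.4], [-1.5, 4.64], [0.08, 2.09], [-2.65, 2.65]. Speed limits (rad/s): [2.22, 2.22, 2.79, 2.79, 3.14, 3.14, 3.14].

### API

Orientations are given as a rotation vector (axis times angle).
In Python, from workcell import get_obs, viewer, bot gives the robot as it stands.
- The arm moves only by the tool move_arm, never from a script. Its arguments are lists of equal length, an entry for each row: "travel": the shift along the tool's x, y, z in mm, a list of three; "delta_rot": the turn, a rotation vector about the tool's x, y, z in degrees, a list of three. A call has 1 to 20 rows; each row shifts and turns the commanded pose from where the row before left it, along the tool's axes as they then stand; what a row does not reach is not made up. A row lasts 1/10 s, in which the tool goes at most 50 mm and 8.59 degrees, less where a joint would pass 70% of its speed; a pose out of reach is approached as far as the arm can. A call is refused whole if a number of a shift passes 50 or a number of a turn 8.59, either way. A call with a gripper value outside its range is refused whole. "gripper" is the closure, from -1 (fully open) to 1 (shut), set as the call begins (left out, the last holds). The fingers move at their own pace and stop on an object; "force" is the grip in N (left out, the last holds). Time passes only in rows, so rows that do not move let the fingers close. It gives the time, the measured TCP pose, the force and the opening at its end, in the units of the state.
- get_obs(): the state, without advancing time (a new reading comes with each control period).
- viewer.read_camera(name): name is "side" or "top"; returns a dict with "color" (400x640x3 uint8, red, green, blue), "range_z" (400x640 float32, m along the optical axis (not along the pixel's ray), 0 where there is no reading), "fx", "fy", "cx", "cy" (pixels), "k1" (the pictures are not rectified: a ray, as slopes to the right and down, at radius r is drawn at 1 + k1 r^2 times it, then the intrinsics apply), "world_to_cam" (4x4, takes a point from world to camera coordinates). Camera axes: x right, y down, z forward; pixel columns grow to the right and rows downward; lengths in m; the calibration is good to about 2 mm. A picture is of the moment at which its call begins.
- bot.sign_off(): hands the job in, once; it reports no verdict.
The state is a dict: "time": time; "qpos": joint angles; "dq": joint speeds; "joint_efforts": joint torques, N m; "tool_pos": TCP position; "eef_rot": TCP orientation; "wrist_force": force on the tool from outside, world axes, zero at the start; "torque": the same for the moment, N m; "width": finger opening in m.
Only numpy, scipy, OpenCV 4.12 (cv2) and the standard library are available. Lean on these libraries where they do the work, as an engineer would, in place of code of your own. Each camera call takes 0.05 s, during which the arm holds its last target.

### The job

Test the battery cell that lies in the cradle of the tester. Free the clamp lever on the sliding carriage by swinging it fully towards the robot, slide the carriage along its rods until its contact pushes the cell snug against the fixed contact post, and swing the lever fully away from the robot again so that the carriage is clamped there. Then grip the spring-return dial, turn it clockwise past the one-dot and two-dot positions to the three-dot position (not on to the end stop), and finish while still holding it there; leave the other things on the worktop where they are.

Things in the scene. Friction and masses are not known exactly. Their poses are not given: they have to be found in the camera images.
- tester: Grey cell tester, 110 x 310 x 30 mm, standing fixed on the worktop, turned by up to 0.15 rad. Origin: centre of its underside; x away from the robot, y to the left along the guide rods, z up. In its frame (mm): dial axis x -10, y 112; fixed contact post (50 wide, 56 high) with its face at y 35; cell cradle y 35 to -25, middle line x 0; then the carriage on two rods; end block at y -141.
- carriage (a joint): Carriage position along the rods in m, growing towards the cell and the fixed post (tester +y). Range 0 to 0.075, starts at 0 to 0.030; with the cell pinched between the carriage's contact and the post it reads 0.060. Freed, it slides with about 2 N; clamped, it does not give. It stays where it is left.
- carriage_face (a point): Tip of the round brass contact on the carriage that meets the cell's end, 42 mm above the worktop.
- post_face (a point): Middle of the fixed contact on the post, which the cell's other end must meet, 42 mm above the worktop.
- carriage_grip (a point): Middle of the upright black grip block on top of the carriage, 20 mm (tester x) x 16 mm (tester y), from 52 to 86 mm above the worktop; this point is at 74 mm. It lies 26 mm behind the contact tip. Room for the fingers on both x sides.
- clamp (a joint): Angle of the clamp lever on the carriage in rad, growing counter-clockwise seen from above: 0 = fully towards the robot (freed), 1.2 = fully away (clamped); at 0.6 it points along tester -y. Starts at 1.12 to 1.2, stays where it is left. It begins to bite at about 0.65. Swinging it takes about 1 N at the pin, up to 8 N where it bites or lets go.
- clamp_pin (a point): Middle (80 mm above the worktop) of the round upright black pin at the lever's end: 12 mm diameter, from 64 to 95 mm above the worktop. It circles the lever's upright pivot at 48 mm radius; the pivot is on the carriage, 24 mm further from the cell (tester -y) than the grip block's middle. The pin may turn between the fingers.
- dial (a joint): Angle of the dial in rad, growing clockwise seen from above: 0 home, detents at 0.4 (one dot), 0.8 (two dots), 1.2 (three dots), end stop at 1.5. A spring (0.04 N m at home, 0.10 N m at 1.2) turns it back home whenever it is let go; the detents are felt but do not hold it.
- dial_grip (a point): On the dial's upright axis, mid bar grip, 52 mm above the worktop. The black bar, 46 mm long, 14 mm thick, 41 to 64 mm above the worktop, stands on a 52 mm disc; grip it across the 14 mm. The point turns with the dial; the bar lies along its x axis turned +0.6 rad about z (counter-clockwise from above), white pointer at that end. At dial 0 the point's axes match the tester's.
- cell_mid (a point): Centre of the battery cell in the cradle: a round dry cell, 50 mm long, 16.8 mm diameter, lying along the rods with its axis 42 mm above the worktop. It is loose lengthways and starts 1 to 7 mm away from the fixed post.
- spare_cell: Bystander: a second loose cell of the same size lying on the worktop to the right of the tester. Origin at its underside.
- tin_a: Bystander: food tin with a blue label, 76 mm diameter, 58 mm high, behind the tester. Origin at the underside.
- tin_b: Bystander: food tin with a green and red label, 75 mm diameter, 58 mm high, behind the tester. Origin at the underside.
- soap_box: Bystander: white carton, 36 x 93 x 56 mm, behind the tester. Origin at the underside.
- vial: Bystander: brown dropper bottle, 33 mm diameter, 102 mm high, left of the tester. Origin at the underside.
There are look-alikes about, which are no part of the job. What is shaped like the part that bears cell_mid but yellow is not meant.

How it is judged:
On the way, in this order (a step that is already met when the one before it is completed fails the run):
1. the clamp lever is swung towards the robot, freed (value of joint clamp below 0.35 rad), for 0.1 s.
2. the carriage has pushed the cell snug against the fixed post (value of joint carriage above 0.0575 m and distance between carriage_face and post_face below 0.0525 m and distance between cell_mid and post_face below 0.029 m), for 0.1 s.
3. the lever is swung fully away again, the carriage clamped on the cell (value of joint clamp above 1.05 rad and value of joint carriage above 0.0575 m), for 0.2 s.
4. the dial is turned to the three-dot position and held (value of joint dial between 1.05 and 1.35 rad), for 0.4 s.
At the end, for the whole second after the job is handed in: The fingers still hold the dial (over 1 N), at rest between 1.05 and 1.35 rad; the clamp reads over 1.05 rad, the carriage over 0.0575 m, and the cell is in the cradle, its centre less than 29 mm from the fixed contact: pinched between the contacts (all of step 3 and all of step 4 and velocity of joint dial between -0.15 and 0.15 rad/s and contact force between the fingers and dial above 1 N and distance between cell_mid and post_face below 0.029 m); the arm keeps its last pose, push and grip.
It fails at once if a bystander is pushed more than 40 mm from its place (distance of any of spare_cell, tin_a, tin_b, soap_box, vial from where it was at the start of the episode above 0.04 m).
It fails at once if the vial is knocked over (angle between vial's own z axis and vertical above 0.7 rad).
It fails at once if the cell is taken out of the cradle (distance between cell_mid and post_face above 0.045 m).
It also fails if it takes over 64 s, if anything falls off the work surface, if the arm or the gripper's body presses on something with over 40 N, if the wrist force passes 120 N, or if a joint passes its speed limit or range.

## Working session

There is one attempt and no reset: what is moved stays moved. The work goes in short steps, Python scripts to look and compute and a tool call to move; the robot and the scene stay as the last step left them, time stands still between calls to the robot, and variables do not carry over. Pictures are saved under pics/ and viewed, and the job is handed in when it is done.

Besides the shell and the picture viewer there is one more tool, called as name(argument=value, ...), one argument or row to a line, values as JSON. move_arm: Moves the arm, as the interface text tells. Its arguments: {"type":"object","properties":{"travel":{"type":"array"},"delta_rot":{"type":"array"},"gripper":{"type":"number"},"force":{"type":"number"}},"required":["travel","delta_rot"]}

```bash
ls; mkdir -p pics; python3 - <<'E'
from workcell import get_obs, viewer, bot
import cv2,numpy as np
print(bot.grasp_offset); o=get_obs(); print(o)
for n in("side","top"):
    c=viewer.read_camera(n); cv2.imwrite(f"pics/{n}0.png",c["color"][:,:,::-1])
    print(n,{k:c[k] for k in("fx","fy","cx","cy","k1")},c["world_to_cam"])
E
```

```text
pics
0.0187
{'time': 0.0, 'qpos': array([ 1.03180814,  0.33391943,  0.03989536,  1.46627641, -0.01341458,
        1.34327599, -0.05851964]), 'dq': array([-0.00042926, -0.00151043, -0.00203054,  0.00066032, -0.00119603,
        0.00016545,  0.00023108]), 'joint_efforts': array([-1.42792553e-03, -6.56366515e+01,  1.33409634e+00, -4.03789866e+01,
       -5.99404983e-02,  4.50326165e-02,  1.13006261e-04]), 'tool_pos': array([ 0.27650442, -0.58774305,  0.22165153]), 'eef_rot': array([-3.06445443e+00, -6.84833240e-01,  7.08832746e-04]), 'wrist_force': array([-0.04949916,  0.40028334, -0.75385369]), 'torque': array([-0.00857455, -0.02431707,  0.06249158]), 'width': 0.086965633158046}
side {'fx': 480.5470476047498, 'fy': 480.5470476047498, 'cx': 322.2540834928896, 'cy': 194.5040573195206, 'k1': -0.046060667348718026} [[ 0.81868301 -0.57413948  0.01104504 -0.40031054]
 [-0.49373735 -0.71359613 -0.49699497  0.33131484]
 [ 0.29322612  0.40142799 -0.86768313  0.8766051 ]
 [ 0.          0.          0.          1.        ]]
top {'fx': 423.9637069127538, 'fy': 423.9637069127538, 'cx': 315.6290553188216, 'cy': 194.54636096650043, 'k1': -0.03482192980372488} [[ 0.00614946 -0.99997759  0.00264465  0.0424302 ]
 [-0.99335777 -0.0064126  -0.11488786  0.57135201]
 [ 0.11490224 -0.00192059 -0.99337495  0.88244588]
 [ 0.          0.          0.          1.        ]]
```

View pics/side0.png

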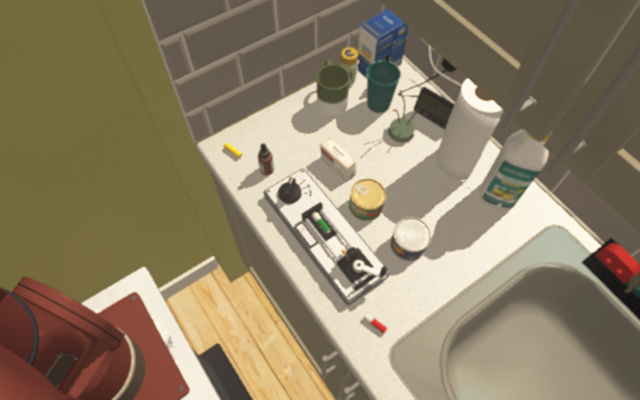

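View pics/top0.png

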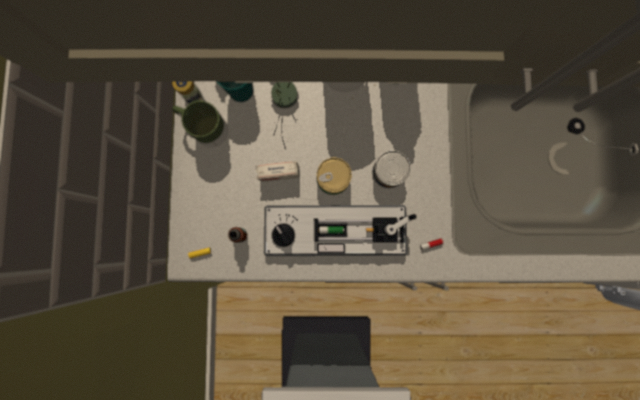

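The side view shows the tester from (265,195) to (385,290). In the top view it spans (265,206)-(406,256), with the green cell at (333,230), dial at (284,235) and lever at (391-414,230-215). The yellow cell at (200,253) is the look-alike and the red one at (431,244) is the spare. I'll enlarge this and take measurements.

```bash
cat > h.py <<'E'
from workcell import get_obs, viewer, bot
import cv2,numpy as np
from scipy.spatial.transform import Rotation as R
def K(c): return np.array([[c["fx"],0,c["cx"]],[0,c["fy"],c["cy"]],[0,0,1.]])
def ray(c,uv):
    p=(np.asarray(uv,float)-[c["cx"],c["cy"]])/c["fx"]; q=p.copy()
    for _ in range(20): q=p/(1+c["k1"]*(q@q))
    return np.array([q[0],q[1],1])
def onz(c,uv,z):
    T=c["world_to_cam"]; Rm=T[:3,:3]; o=-Rm.T@T[:3,3]; d=Rm.T@ray(c,uv)
    return o+d*(z-o[2])/d[2]
def proj(c,X):
    T=c["world_to_cam"]; p=T[:3,:3]@np.asarray(X)+T[:3,3]; q=p[:2]/p[2]
    q=q*(1+c["k1"]*(q@q)); return q*c["fx"]+[c["cx"],c["cy"]]
def tri(cs,uvs):
    A=np.zeros((3,3));b=np.zeros(3);rs=[]
    for c,uv in zip(cs,uvs):
        T=c["world_to_cam"];Rm=T[:3,:3];o=-Rm.T@T[:3,3];d=Rm.T@ray(c,uv);d/=np.linalg.norm(d)
        P=np.eye(3)-np.outer(d,d);A+=P;b+=P@o;rs.append((P,o))
    x=np.linalg.solve(A,b); return x,[np.linalg.norm(P@(x-o)) for P,o in rs]
def crop(c,x0,y0,x1,y1,s,name):
    im=cv2.resize(c["color"][y0:y1,x0:x1,::-1],None,fx=s,fy=s,interpolation=cv2.INTER_CUBIC); cv2.imwrite("pics/"+name,im)
E
python3 - <<'E'
from h import *
c=viewer.read_camera("top"); s=viewer.read_camera("side")
crop(c,255,195,445,265,4.2,"t1.png"); crop(s,255,165,395,335,3.5,"s1.png")
E
```

```text
(no output)
```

View pics/t1.png

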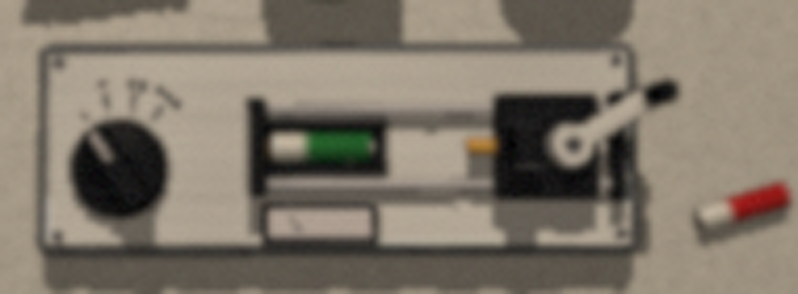

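View pics/s1.png

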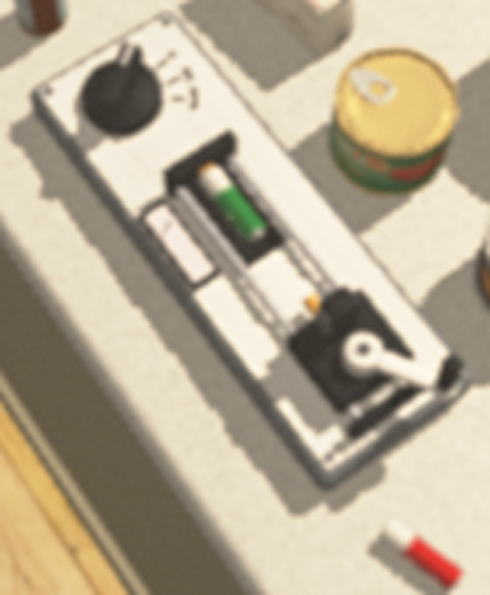

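```bash
cat > a.py <<'E'
from h import *
c=viewer.read_camera("top"); s=viewer.read_camera("side")
T=c["world_to_cam"];print("cam",-T[:3,:3].T@T[:3,3])
t=lambda u,v:(255+(u+.5)/4.2-.5,195+(v+.5)/4.2-.5)
q=lambda u,v:(255+(u+.5)/3.5-.5,165+(v+.5)/3.5-.5)
for n,p in dict(TL=(40,47),TR=(632,47),BR=(634,247),BL=(42,247)).items(): print(n,onz(c,t(*p),.03).round(4))
for n,p in dict(L=(34,96),T=(172,12),R=(468,382),B=(330,482)).items(): print("side",n,onz(s,q(*p),.03).round(4))
for n,p,z in [("pivot",(572,145),.07),("pin",(660,93),.095),("dialdisc",(120,168),.04),("dialtip",(92,133),.064),("tip",(468,146),.042),("cellL",(268,147),.05),("cellR",(374,146),.05),("postL",(248,146),.056),("postR",(266,146),.056)]: print(n,onz(c,t(*p),z).round(4))
print("pin tri",tri([c,s],[t(660,93),q(452,368)]))
print("pivot tri",tri([c,s],[t(572,145),q(364,349)]))
E
python3 a.py
```

```text
cam [0.46590103 0.04778791 0.94212882]
TL [0.5462 0.1571 0.03  ]
TR [ 0.5481 -0.1477  0.03  ]
BR [ 0.446 -0.147  0.03 ]
BL [0.4443 0.1541 0.03  ]
side L [0.4388 0.1471 0.03  ]
side T [0.5434 0.1499 0.03  ]
side R [ 0.5421 -0.1515  0.03  ]
side B [ 0.4435 -0.1533  0.03  ]
pivot [ 0.4962 -0.1088  0.07  ]
pin [ 0.5203 -0.1468  0.095 ]
dialdisc [0.4843 0.1143 0.04  ]
dialtip [0.5009 0.1265 0.064 ]
tip [ 0.4964 -0.0613  0.042 ]
cellL [0.495  0.0397 0.05  ]
cellR [ 0.4959 -0.0133  0.05  ]
postL [0.4953 0.0497 0.056 ]
postR [0.4953 0.0408 0.056 ]
pin tri (array([ 0.52204969, -0.15073078,  0.08007116]), [np.float64(0.0009146892999603076), np.float64(0.0009146892999602671)])
pivot tri (array([ 0.49645349, -0.11039618,  0.06113393]), [np.float64(6.832547299796976e-05), np.float64(6.832547299802046e-05)])
```

The tester sits near (0.495, 0.002) with yaw about 0.007 rad. The pivot is near (0.496, -0.110), the pin near (0.522, -0.150), and the carriage reads about 0.012. Pin to pivot measures 47.5 mm against the 48 mm given, which puts the clamp at about 1.17. The cell meant is the green one in the cradle at (333,230), since the yellow one at (200,253) and the red one at (431,244) lie outside it. I'll turn the jaws along world x and move above the pin.

move_arm(
  travel=[
    [0, 0, 0],
    [0, 0, 0],
    [0, 0, 0],
    [0, 0, 0],
    [0, 0, 0],
    [0, 0, 0],
    [0, 0, 0],
    [0, 0, 0],
    [36.5, 20.5, 0],
    [36.5, 20.5, 0],
    [36.5, 20.5, 0],
    [36.5, 20.5, 0],
    [36.5, 20.5, 0],
    [36.5, 20.5, 0],
    [36.5, 20.5, 0],
    [36.5, 20.5, 0],
    [36.5, 20.5, 0],
    [36.5, 20.5, 0],
    [36.5, 20.5, 0],
    [36.5, 20.5, 0],
  ],
  delta_rot=[
    [0, 0, -8.1],
    [0, 0, -8.1],
    [0, 0, -8.1],
    [0, 0, -8.1],
    [0, 0, -8.1],
    [0, 0, -8.1],
    [0, 0, -8.1],
    [0, 0, -8.1],
    [0, 0, 0],
    [0, 0, 0],
    [0, 0, 0],
    [0, 0, 0],
    [0, 0, 0],
    [0, 0, 0],
    [0, 0, 0],
    [0, 0, 0],
    [0, 0, 0],
    [0, 0, 0],
    [0, 0, 0],
    [0, 0, 0],
  ],
  gripper=-0.2,
  force=15,
)

```text
time: 2.3
tool_pos: [0.5233, -0.1486, 0.2228]
eef_rot: [2.221, 2.221, 0.0]
wrist_force: [-0.3, -0.6, 1.0]
width: 0.0525
```

move_arm(
  travel=[
    [0, 0, 0],
    [0, 0, 0],
  ],
  delta_rot=[
    [0, 0, 0],
    [0, 0, 0],
  ],
)

```text
time: 2.5
tool_pos: [0.523, -0.1492, 0.2225]
eef_rot: [-2.219, -2.224, 0.0]
wrist_force: [0.6, -0.0, -1.0]
width: 0.0523
```

move_arm(
  travel=[
    [0, 0, 30],
    [0, 0, 40],
    [0, 0, 37],
    [0, 0, 8],
    [0, 0, 0],
    [0, 0, 0],
  ],
  delta_rot=[
    [0, 0, 0],
    [0, 0, 0],
    [0, 0, 0],
    [0, 0, 0],
    [0, 0, 0],
    [0, 0, 0],
  ],
)

```text
time: 3.1
tool_pos: [0.5236, -0.151, 0.1094]
eef_rot: [2.221, 2.219, 0.001]
wrist_force: [1.0, -0.1, 1.4]
width: 0.0522
```

```bash
python3 - <<'E'
from h import *
c=viewer.read_camera("top"); s=viewer.read_camera("side")
for k,n in((s,"s"),(c,"t")):
    print(n,proj(k,get_obs()["tool_pos"]))
crop(c,335,165,465,265,5,"t2.png"); crop(s,295,185,425,305,5,"s2.png")
E
```

```text
s [386.09446184 263.42755165]
t [415.39512217 214.44977318]
```

View pics/s2.png

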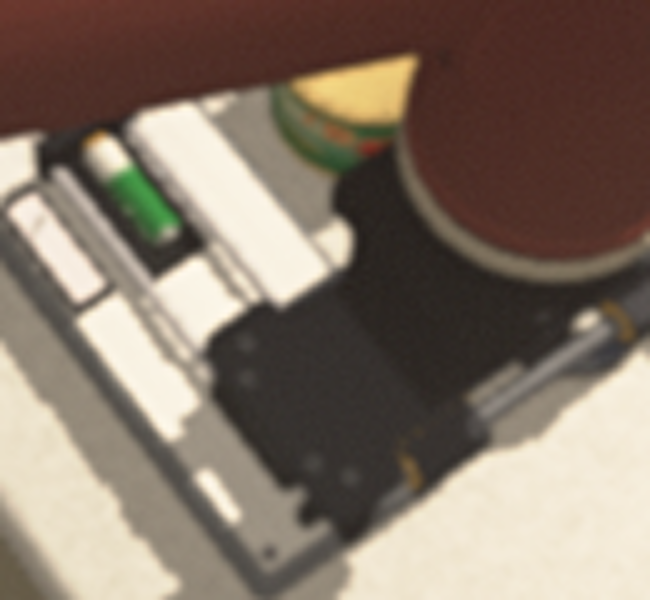

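View pics/t2.png

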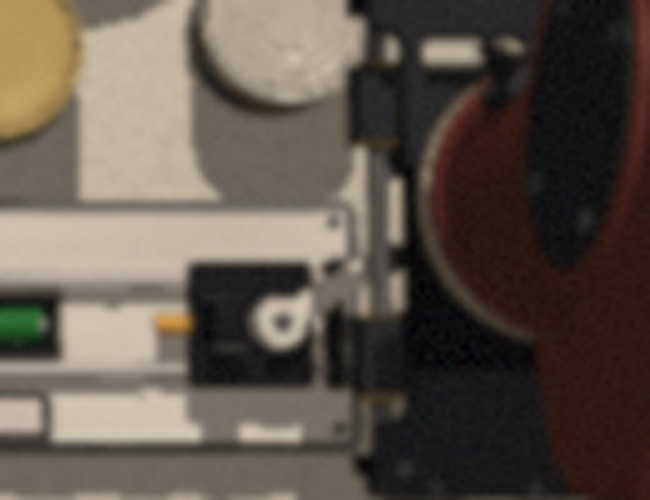

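The pictures show both fingers straddling the pin in x, at top view rows about 185 and 236, with the pin hidden between them. The TCP projects to (415,214), right on the lever's end. I'll descend and grip.

move_arm(
  travel=[
    [0, 0, 15],
    [0, 0, 20],
    [0, 0, 6],
    [0, 0, 0],
    [0, 0, 0],
  ],
  delta_rot=[
    [0, 0, 0],
    [0, 0, 0],
    [0, 0, 0],
    [0, 0, 0],
    [0, 0, 0],
  ],
)

```text
time: 3.7
tool_pos: [0.5231, -0.1501, 0.067]
eef_rot: [2.221, 2.221, 0.001]
wrist_force: [0.4, -0.5, 0.8]
width: 0.0523
```

move_arm(
  travel=[
    [0, 0, 0],
    [0, 0, 0],
    [0, 0, 0],
    [0, 0, 0],
    [0, 0, 0],
    [0, 0, 0],
  ],
  delta_rot=[
    [0, 0, 0],
    [0, 0, 0],
    [0, 0, 0],
    [0, 0, 0],
    [0, 0, 0],
    [0, 0, 0],
  ],
  gripper=1,
  force=12,
)

```text
time: 4.3
tool_pos: [0.5223, -0.1498, 0.0664]
eef_rot: [-2.221, -2.221, 0.001]
wrist_force: [-3.4, 1.1, 1.2]
width: 0.0121
```

move_arm(
  travel=[
    [-2.2, -3.7, 0],
    [-1.9, -3.9, 0],
    [-1.6, -4.5, 0],
    [-1.2, -4.7, 0],
    [-0.7, -4.7, 0],
    [-0.3, -4.8, 0],
    [0.3, -4.8, 0],
    [0.7, -4.7, 0],
    [1.2, -4.7, 0],
    [1.6, -4.5, 0],
    [1.8, -3.8, 0],
    [1.5, -2.6, 0],
    [0, 0, 0],
    [0, 0, 0],
  ],
  delta_rot=[
    [0, 0, 0],
    [0, 0, 0],
    [0, 0, 0],
    [0, 0, 0],
    [0, 0, 0],
    [0, 0, 0],
    [0, 0, 0],
    [0, 0, 0],
    [0, 0, 0],
    [0, 0, 0],
    [0, 0, 0],
    [0, 0, 0],
    [0, 0, 0],
    [0, 0, 0],
  ],
)

```text
time: 5.7
tool_pos: [0.471, -0.1507, 0.0665]
eef_rot: [-2.221, -2.221, 0.0]
wrist_force: [-0.2, -1.6, -0.9]
width: 0.0114
```

```bash
python3 - <<'E'
from h import *
c=viewer.read_camera("top"); s=viewer.read_camera("side")
crop(c,335,165,465,265,5,"t3.png"); crop(s,295,185,425,305,5,"s3.png")
E
```

```text
(no output)
```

View pics/t3.png

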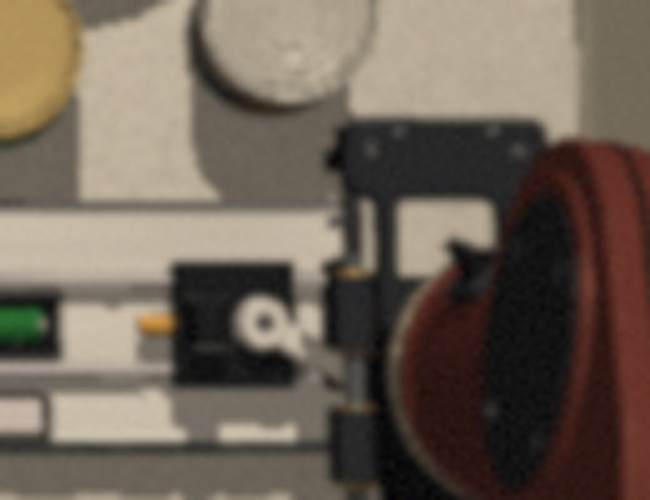

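```bash
python3 - <<'E'
from h import *
c=viewer.read_camera("top")
t=lambda u,v,x,y:(x+(u+.5)/5-.5,y+(v+.5)/5-.5)
for n,p in(("t2",((283,322),(157,324),(191,325),(310,325))),("t3",((264,323),(138,324),(175,325),(293,325)))):
    print(n,[onz(c,t(*q,335,165),z).round(4)[:2].tolist() for q,z in zip(p,(.065,.042,.052,.052))])
E
```

```text
t2 [[0.4967, -0.1106], [0.4963, -0.0612], [0.4957, -0.0742], [0.4959, -0.1242]]
t3 [[0.4962, -0.1027], [0.4963, -0.0531], [0.4956, -0.0675], [0.4959, -0.1171]]
```

View pics/s3.png

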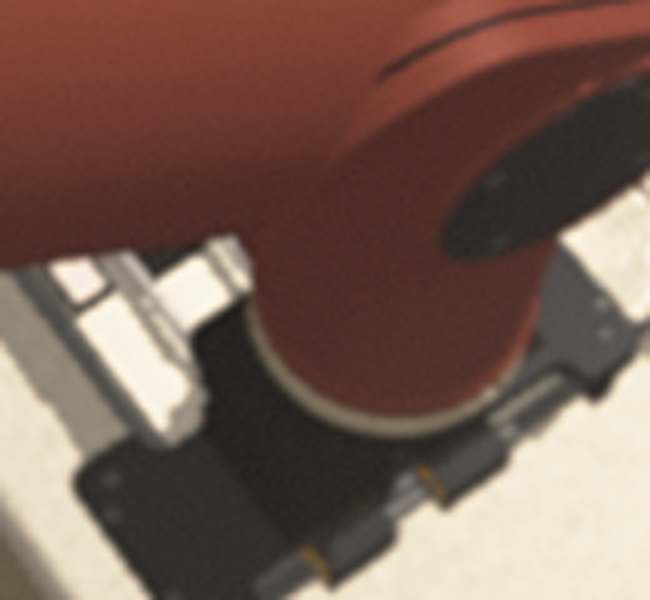

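The top view shows the lever now pointing down-right, from (263,323) towards (335,380) in the crop, so it is freed. The carriage came along about 7.5 mm, and the pin slipped to the pad edge (width 11.4). I'll open, recentre by +8 mm in y and regrip.

move_arm(
  travel=[
    [0, 0, 0],
    [0, 0, 0],
    [4, -1, 0],
    [4, 0, 0],
    [0, 0, 0],
  ],
  delta_rot=[
    [0, 0, 0],
    [0, 0, 0],
    [0, 0, 0],
    [0, 0, 0],
    [0, 0, 0],
  ],
  gripper=0.4,
)

```text
time: 6.35
tool_pos: [0.4703, -0.142, 0.0665]
eef_rot: [-2.22, -2.222, -0.0]
wrist_force: [-0.6, 0.5, -0.3]
width: 0.0258
```

move_arm(
  travel=[
    [0, 0, 0],
    [0, 0, 0],
    [0, 0, 0],
    [0, 0, 0],
    [0, 0, 0],
  ],
  delta_rot=[
    [0, 0, 0],
    [0, 0, 0],
    [0, 0, 0],
    [0, 0, 0],
    [0, 0, 0],
  ],
  gripper=1,
  force=15,
)

```text
time: 6.85
tool_pos: [0.4705, -0.1429, 0.0666]
eef_rot: [2.221, 2.221, 0.0]
wrist_force: [0.6, 1.0, 0.1]
width: 0.0113
```

```bash
python3 - <<'E'
from h import *
c=viewer.read_camera("top")
crop(c,335,165,465,265,5,"t4.png")
E
```

```text
(no output)
```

View pics/t4.png

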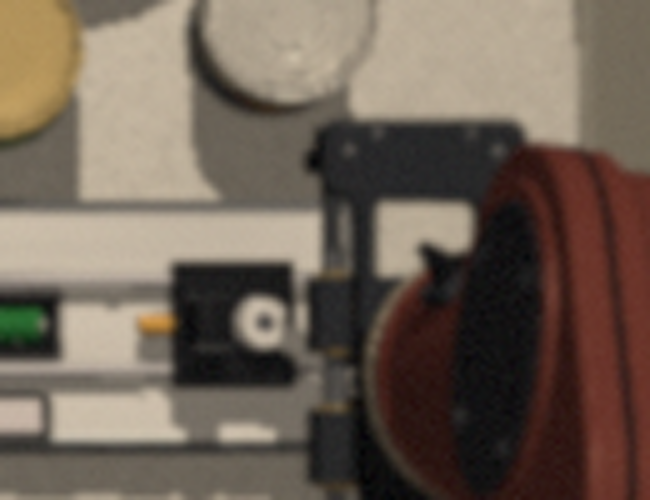

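move_arm(
  travel=[
    [5, 0, 0],
    [6, 0, 0],
    [6, 0, 0],
    [6, 0, 0],
    [6, 0, 0],
    [4, 0, 0],
    [3, 0, 0],
    [0, 0, 0],
    [0, 0, 0],
  ],
  delta_rot=[
    [0, 0, 0],
    [0, 0, 0],
    [0, 0, 0],
    [0, 0, 0],
    [0, 0, 0],
    [0, 0, 0],
    [0, 0, 0],
    [0, 0, 0],
    [0, 0, 0],
  ],
)

```text
time: 7.8
tool_pos: [0.4705, -0.1063, 0.0665]
eef_rot: [-2.221, -2.222, -0.001]
wrist_force: [-1.1, 1.6, 1.4]
width: 0.0111
```

```bash
python3 - <<'E'
from h import *
c=viewer.read_camera("top")
crop(c,300,165,430,265,5,"t5.png")
E
```

```text
(no output)
```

View pics/t5.png

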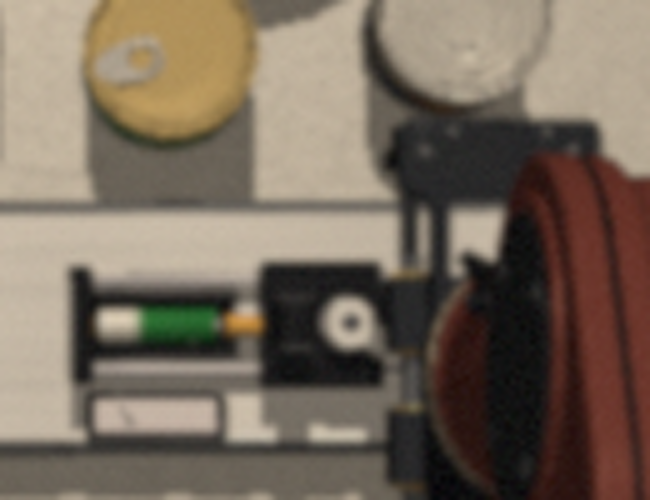

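The brass tip has reached the cell's end at crop (220,323), and the cell's other end is near the post at (92,323). I'll push on slowly and watch the force.

move_arm(
  travel=[
    [2, 0, 0],
    [1, 0, 0],
    [1, 0, 0],
    [0, 0, 0],
    [0, 0, 0],
  ],
  delta_rot=[
    [0, 0, 0],
    [0, 0, 0],
    [0, 0, 0],
    [0, 0, 0],
    [0, 0, 0],
  ],
)

```text
time: 8.35
tool_pos: [0.4704, -0.103, 0.0666]
eef_rot: [2.222, 2.221, 0.0]
wrist_force: [-0.7, -1.0, 1.4]
width: 0.0114
```

move_arm(
  travel=[
    [1, 0, 0],
    [1, 0, 0],
    [0, 0, 0],
    [0, 0, 0],
  ],
  delta_rot=[
    [0, 0, 0],
    [0, 0, 0],
    [0, 0, 0],
    [0, 0, 0],
  ],
)

```text
time: 8.75
tool_pos: [0.4701, -0.1015, 0.0666]
eef_rot: [2.222, 2.221, -0.001]
wrist_force: [-2.6, -4.1, 1.2]
width: 0.0117
```

```bash
python3 - <<'E'
from h import *
c=viewer.read_camera("top");s=viewer.read_camera("side")
crop(c,300,195,430,265,6,"t6.png");crop(s,285,195,415,295,6,"s6.png")
E
```

```text
(no output)
```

View pics/t6.png

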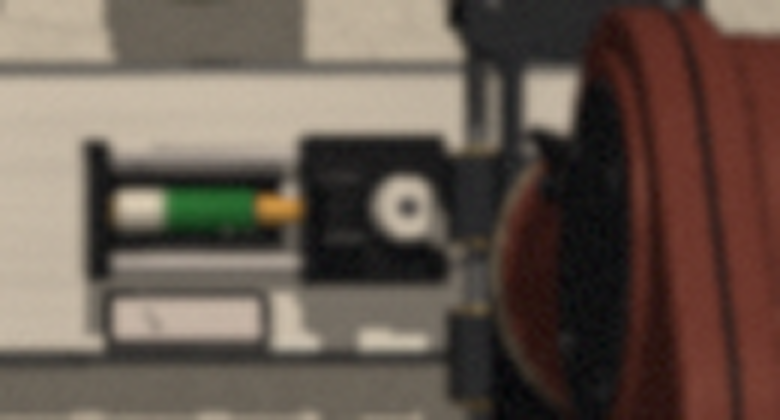

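move_arm(
  travel=[
    [1, 0, 0],
    [1, 0, 0],
    [1, 0, 0],
    [0, 0, 0],
    [0, 0, 0],
  ],
  delta_rot=[
    [0, 0, 0],
    [0, 0, 0],
    [0, 0, 0],
    [0, 0, 0],
    [0, 0, 0],
  ],
)

```text
time: 9.35
tool_pos: [0.4693, -0.1006, 0.0666]
eef_rot: [2.223, 2.218, -0.005]
wrist_force: [-5.3, -11.8, 5.6]
width: 0.0118
```

```bash
python3 - <<'E'
from h import *
c=viewer.read_camera("top")
crop(c,300,195,430,265,6,"t7.png")
t=lambda u,v:(300+(u+.5)/6-.5,195+(v+.5)/6-.5)
for p,z in((405,208),.065),((255,210),.042),((110,210),.042),((302,210),.052): print(onz(c,t(*p),z).round(4))
E
```

```text
[ 0.4959 -0.0606  0.065 ]
[ 0.4957 -0.0104  0.042 ]
[0.4954 0.0407 0.042 ]
[ 0.4954 -0.0262  0.052 ]
```

View pics/t7.png

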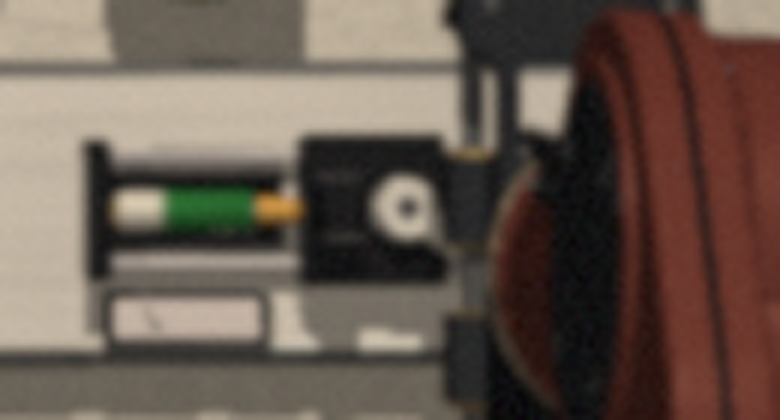

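The cell touches the post at crop (110,210) and the brass tip touches the cell at (255,210). They are 51 mm apart, and the push has risen to 12 N, so the cell is snug. I'll swing the lever away with a slight push bias kept on.

move_arm(
  travel=[
    [-1.7, 4.0, 0],
    [-1.7, 4.2, 0],
    [-1.6, 4.5, 0],
    [-1.2, 4.7, 0],
    [-0.7, 4.7, 0],
    [-0.3, 4.8, 0],
    [0.3, 4.8, 0],
    [0.7, 4.7, 0],
    [1.2, 4.7, 0],
    [1.6, 4.5, 0],
    [1.9, 4.2, 0],
    [2.2, 4.0, 0],
    [1, 1.5, 0],
    [0.5, 1.0, 0],
    [0, 0, 0],
    [0, 0, 0],
  ],
  delta_rot=[
    [0, 0, 0],
    [0, 0, 0],
    [0, 0, 0],
    [0, 0, 0],
    [0, 0, 0],
    [0, 0, 0],
    [0, 0, 0],
    [0, 0, 0],
    [0, 0, 0],
    [0, 0, 0],
    [0, 0, 0],
    [0, 0, 0],
    [0, 0, 0],
    [0, 0, 0],
    [0, 0, 0],
    [0, 0, 0],
  ],
  force=20,
)

```text
time: 11.0
tool_pos: [0.5231, -0.0981, 0.066]
eef_rot: [-2.221, -2.217, 0.011]
wrist_force: [-15.5, -8.2, 12.9]
width: 0.0116
```

```bash
python3 - <<'E'
from h import *
c=viewer.read_camera("top")
crop(c,300,175,430,265,6,"t8.png")
E
```

```text
(no output)
```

View pics/t8.png

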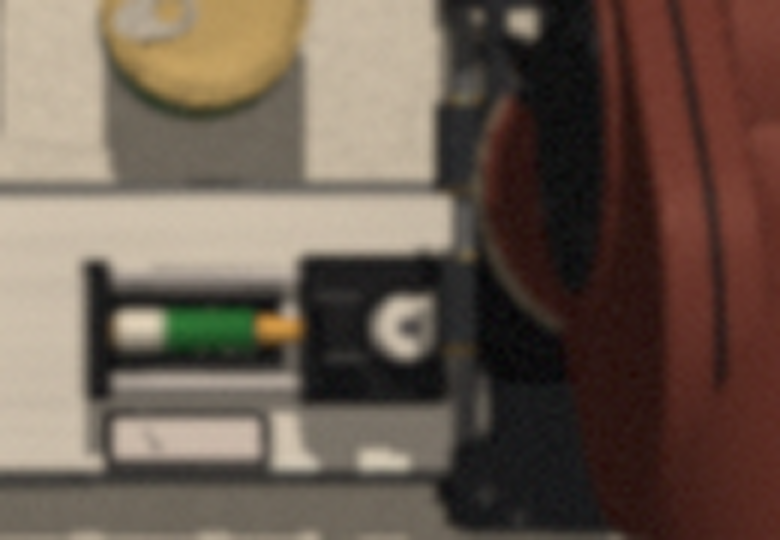

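The lever met its stop, with the pin 27 mm out in x and 15 N on it. The carriage and cell look unmoved in the crop. I'll release, lift and check.

move_arm(
  travel=[
    [0, 0, 0],
    [0, 0, 0],
    [0, 0, 0],
    [0, 0, -20],
    [0, 0, -40],
    [0, 0, -40],
    [0, 0, -30],
    [50, 0, 0],
    [50, 0, 0],
    [50, 0, 0],
    [50, 0, 0],
    [0, 0, 0],
  ],
  delta_rot=[
    [0, 0, 0],
    [0, 0, 0],
    [0, 0, 0],
    [0, 0, 0],
    [0, 0, 0],
    [0, 0, 0],
    [0, 0, 0],
    [0, 0, -8.5],
    [0, 0, 0],
    [0, 0, 0],
    [0, 0, 0],
    [0, 0, 0],
  ],
  gripper=0.1,
)

```text
time: 12.25
tool_pos: [0.5029, 0.1114, 0.1973]
eef_rot: [-2.037, -2.39, -0.005]
wrist_force: [-0.1, -0.1, 0.9]
width: 0.0394
```

```bash
python3 - <<'E'
from h import *
c=viewer.read_camera("top");s=viewer.read_camera("side")
crop(c,230,165,430,265,4,"t9.png");crop(s,225,145,405,305,4,"s9.png")
print(get_obs())
E
```

```text
{'time': 12.35, 'qpos': array([ 0.34639037,  0.1269534 , -0.6810828 ,  1.79652319,  0.08369773,
        1.24649063, -0.20519635]), 'dq': array([0.03400398, 0.0039506 , 0.04594094, 0.00104687, 0.0092912 ,
       0.00619197, 0.00924454]), 'joint_efforts': array([-2.55754888e+00, -4.21395314e+01, -5.38211614e+00, -3.92841089e+01,
       -4.80914991e-01, -3.54419940e-02, -2.28998470e-01]), 'tool_pos': array([0.5043391 , 0.10457833, 0.19673783]), 'eef_rot': array([-2.04610573e+00, -2.38390334e+00, -1.46164926e-03]), 'wrist_force': array([ 0.7651083 , -0.38475614,  0.30991979]), 'torque': array([-0.07957643, -0.08271612, -0.03321224]), 'width': 0.039397156290212725}
```

View pics/t9.png

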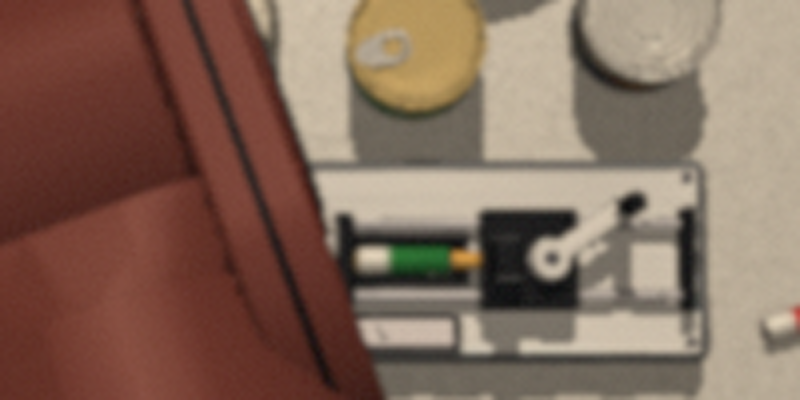

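View pics/s9.png

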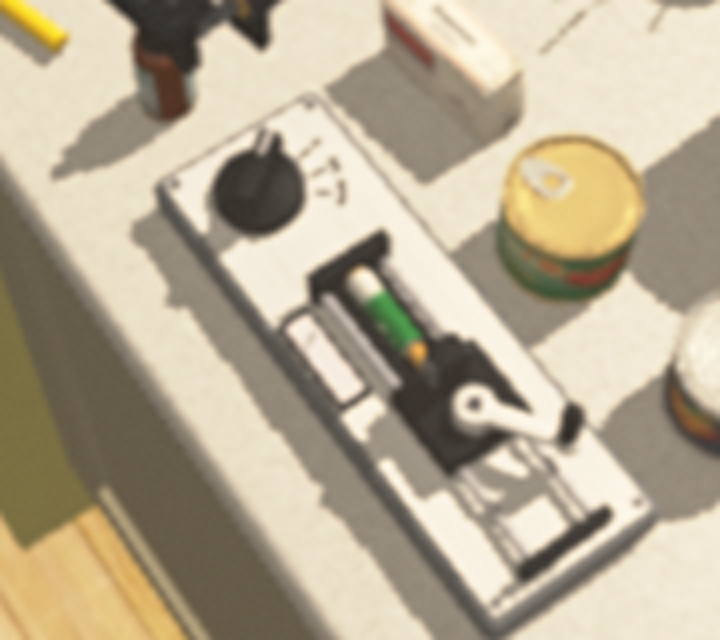

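```bash
python3 - <<'E'
from h import *
c=viewer.read_camera("top");s=viewer.read_camera("side")
t=lambda u,v:(230+(u+.5)/4-.5,165+(v+.5)/4-.5)
q=lambda u,v:(225+(u+.5)/4-.5,145+(v+.5)/4-.5)
a=onz(c,t(552,259),.065);b=onz(c,t(635,201),.095);print(a,b,(b-a)*1e3,np.arctan2(b[0]-a[0],-(b[1]-a[1]))+.6)
a=onz(s,q(475,404),.065);b=onz(s,q(573,413),.095);print(a,b,(b-a)*1e3,np.arctan2(b[0]-a[0],-(b[1]-a[1]))+.6)
print("tip/post",onz(c,t(452,259),.042),onz(c,t(353,259),.042),onz(s,q(414,347),.046),onz(s,q(352,268),.046))
print("dial side",onz(s,q(257,190),.036))
T=lambda u,v:(255+(u+.5)/4.2-.5,195+(v+.5)/4.2-.5)
print("dial top",onz(c,T(120,167),.036))
p=onz(s,q(270,140),.064);print(p)
print("vial",onz(s,q(165,110),.0))
im=s["color"][145:225,260:330,::-1]
cv2.imwrite("pics/dial1.png",cv2.resize(im,None,fx=8,fy=7,interpolation=cv2.INTER_CUBIC))
E
```

```text
[ 0.4956409 -0.0617384  0.065    ] [ 0.52382957 -0.09984359  0.095     ] [ 28.18866812 -38.10519788  30.        ] 1.2369146718603554
[ 0.49428161 -0.06316108  0.065     ] [ 0.5205029  -0.10306913  0.095     ] [ 26.22128732 -39.90805143  30.        ] 1.181310116039511
tip/post [ 0.4961183 -0.0115941  0.042    ] [0.49580161 0.04083487 0.042     ] [ 0.49316057 -0.01390619  0.046     ] [0.49293422 0.04136693 0.046     ]
dial side [0.48069923 0.11378164 0.036     ]
dial top [0.48489212 0.11457327 0.036     ]
[0.49527606 0.12108003 0.064     ]
vial [0.47621119 0.20658409 0.        ]
```

The lever reads about 1.2 in both views, and tip to post is about 52 to 55 mm by eye-picked pixels. The push force and the unmoved carriage confirm the fit. The dial is at about (0.484, 0.1135). I'll turn the jaws across the bar.

move_arm(
  travel=[
    [0, 0, 0],
    [0, 0, 0],
    [0, 0, 0],
    [0, 0, 0],
    [0, 0, 0],
    [0, 0, 0],
    [0, 0, 0],
    [0, 0, 0],
    [0, 0, 0],
    [0, 0, 0],
    [0, 0, 0],
    [0, 0, 0],
    [0, 0, 0],
    [0, 0, 0],
    [0, 0, 0],
    [0, 0, 0],
  ],
  delta_rot=[
    [0, 0, -8.3],
    [0, 0, -8.3],
    [0, 0, -8.3],
    [0, 0, -8.3],
    [0, 0, -8.3],
    [0, 0, -8.3],
    [0, 0, -8.3],
    [0, 0, -8.3],
    [0, 0, -8.3],
    [0, 0, -8.3],
    [0, 0, -8.3],
    [0, 0, -8.3],
    [0, 0, -8.3],
    [0, 0, -8.3],
    [0, 0, 0],
    [0, 0, 0],
  ],
)

```text
time: 14.05
tool_pos: [0.5047, 0.1015, 0.1965]
eef_rot: [0.927, -3.002, -0.0]
wrist_force: [-0.8, -0.6, -0.4]
width: 0.0393
```

```bash
python3 - <<'E'
from h import *
o=get_obs();M=R.from_rotvec(o["eef_rot"]).as_matrix()
print(o["tool_pos"],o["qpos"],np.degrees(np.arctan2(M[1,1],M[0,1])),M[:,2])
print("travel",M.T@(np.array([.484,.1135,.11])-o["tool_pos"])*1e3)
E
```

```text
[0.50473976 0.10150866 0.19646015] [ 0.50260053  0.15243147 -0.8502431   1.79084788  0.12028958  1.25203678
  1.79024735] 124.33079169199621 [-1.82965140e-04  9.03101592e-05 -9.99999979e-01]
travel [10.35537692 21.58362218 86.46502828]
```

move_arm(
  travel=[
    [5, 11, 0],
    [5.5, 10.5, 10],
    [0, 0, 35],
    [0, 0, 35],
    [0, 0, 7],
    [0, 0, 0],
    [0, 0, 0],
  ],
  delta_rot=[
    [0, 0, 0],
    [0, 0, 0],
    [0, 0, 0],
    [0, 0, 0],
    [0, 0, 0],
    [0, 0, 0],
    [0, 0, 0],
  ],
)

```text
time: 14.75
tool_pos: [0.4843, 0.1148, 0.111]
eef_rot: [-0.936, 2.997, 0.0]
wrist_force: [-0.8, -0.3, -0.2]
width: 0.0396
```

```bash
python3 - <<'E'
from h import *
c=viewer.read_camera("top");s=viewer.read_camera("side")
crop(c,200,165,380,285,4,"t10.png");crop(s,225,125,385,245,5,"s10.png")
print(get_obs()["tool_pos"])
E
```

```text
[0.48459007 0.1146592  0.11119248]
```

View pics/s10.png

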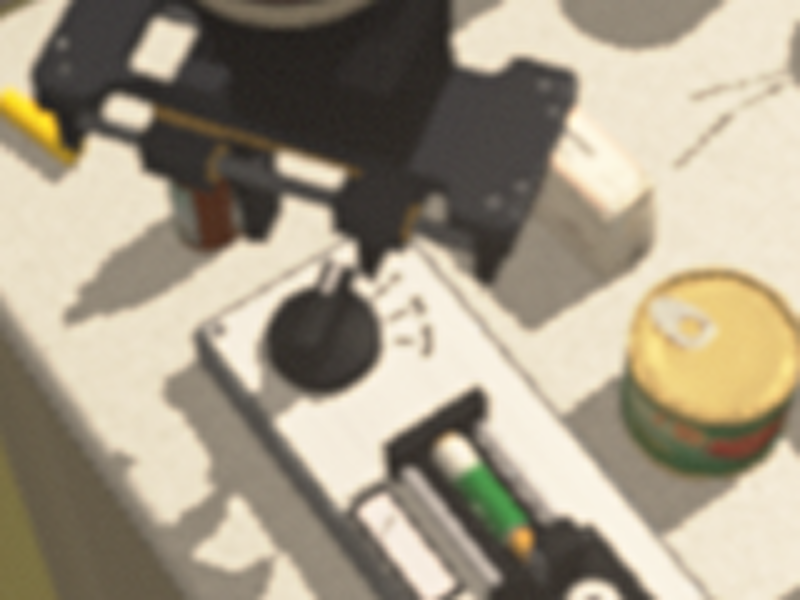

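View pics/t10.png

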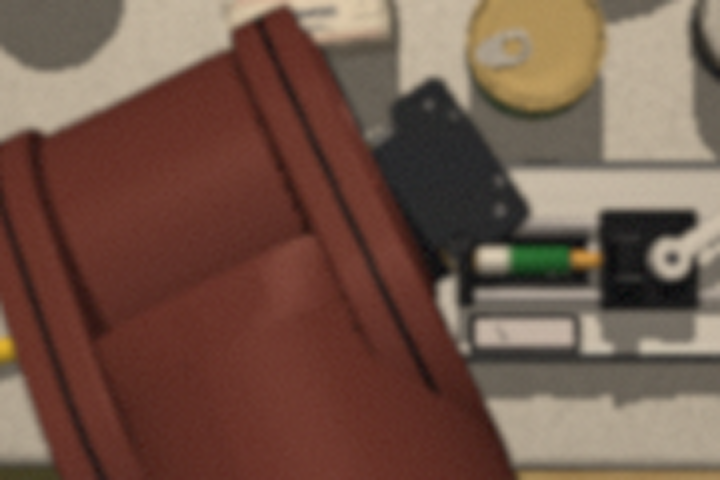

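The open fingers hang over the dial bar, which is at side crop (330,310). The gripper body passes over the vial at (205,210), and I keep it at least 10 mm above the vial's 102 mm. I'll descend and grip the bar.

move_arm(
  travel=[
    [0, 0, 20],
    [0, 0, 25],
    [0, 0, 16],
    [0, 0, 5],
    [0, 0, 0],
    [0, 0, 0],
  ],
  delta_rot=[
    [0, 0, 0],
    [0, 0, 0],
    [0, 0, 0],
    [0, 0, 0],
    [0, 0, 0],
    [0, 0, 0],
  ],
)

```text
time: 15.45
tool_pos: [0.4843, 0.1146, 0.0445]
eef_rot: [-0.936, 2.998, -0.0]
wrist_force: [-0.3, 0.5, -0.0]
width: 0.0389
```

move_arm(
  travel=[
    [0, 0, 0],
    [0, 0, 0],
    [0, 0, 0],
    [0, 0, 0],
    [0, 0, 0],
    [0, 0, 0],
  ],
  delta_rot=[
    [0, 0, 0],
    [0, 0, 0],
    [0, 0, 0],
    [0, 0, 0],
    [0, 0, 0],
    [0, 0, 0],
  ],
  gripper=1,
  force=30,
)

```text
time: 16.05
tool_pos: [0.4829, 0.1156, 0.0438]
eef_rot: [0.938, -2.998, -0.002]
wrist_force: [-3.5, 3.1, 3.8]
width: 0.0138
```

```bash
python3 - <<'E'
from h import *
s=viewer.read_camera("side")
crop(s,225,125,385,245,5,"s11.png")
E
```

```text
(no output)
```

View pics/s11.png

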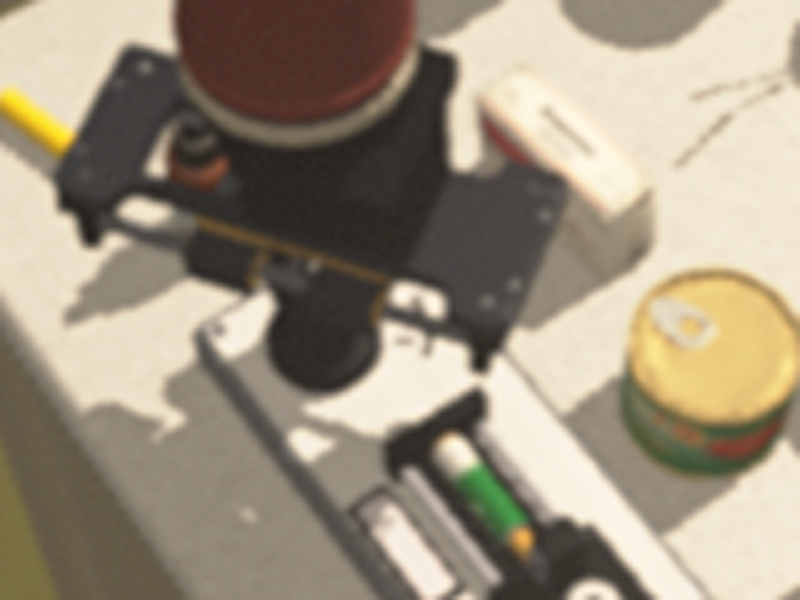

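The jaws hold the bar (width 13.8 mm), and the vial at crop (195,150) is still upright. I'll turn clockwise in two stages.

move_arm(
  travel=[
    [0, 1.5, 0],
    [0, 0, 0],
    [0, 0, 0],
    [0, 0, 0],
    [0, 0, 0],
    [0, 0, 0],
    [0, 0, 0],
  ],
  delta_rot=[
    [0, 0, 0],
    [0, 0, 5],
    [0, 0, 6],
    [0, 0, 6],
    [0, 0, 6],
    [0, 0, 6],
    [0, 0, 6],
  ],
)

```text
time: 16.8
tool_pos: [0.4829, 0.1157, 0.0438]
eef_rot: [0.015, 3.141, -0.0]
wrist_force: [-1.3, -0.7, 2.6]
width: 0.014
```

```bash
python3 - <<'E'
from h import *
s=viewer.read_camera("side")
crop(s,225,125,385,245,5,"s12.png")
o=get_obs();M=R.from_rotvec(o["eef_rot"]).as_matrix();print(np.degrees(np.arctan2(M[1,1],M[0,1])),o["wrist_force"],o["torque"])
E
```

```text
89.09128853268723 [-1.63864707  1.13740224  3.21466387] [0.1816452  0.11191274 0.06714533]
```

View pics/s12.png

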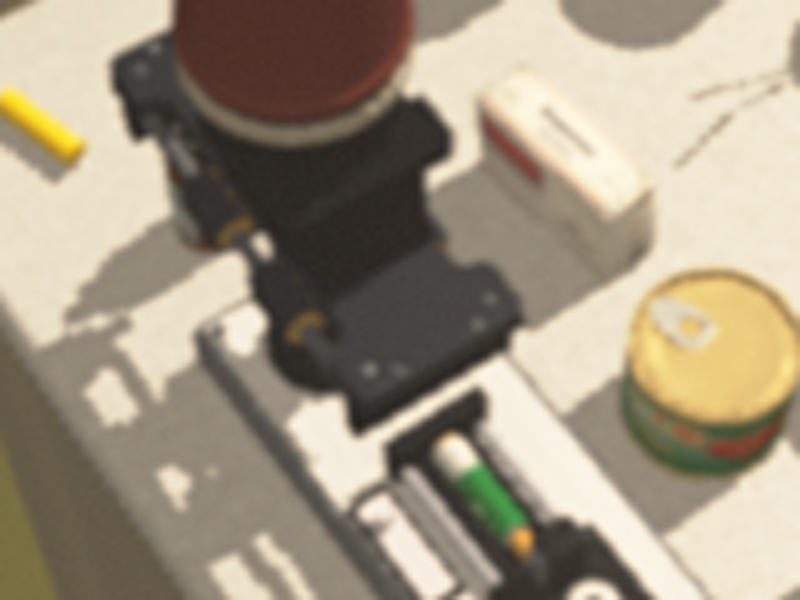

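move_arm(
  travel=[
    [0, 0, 0],
    [0, 0, 0],
    [0, 0, 0],
    [0, 0, 0],
    [0, 0, 0],
    [0, 0, 0],
    [0, 0, 0],
    [0, 0, 0],
    [0, 0, 0],
  ],
  delta_rot=[
    [0, 0, 6],
    [0, 0, 6],
    [0, 0, 6],
    [0, 0, 6],
    [0, 0, 6],
    [0, 0, 4],
    [0, 0, 0],
    [0, 0, 0],
    [0, 0, 0],
  ],
)

```text
time: 17.75
tool_pos: [0.4829, 0.1156, 0.0438]
eef_rot: [0.922, 3.003, 0.0]
wrist_force: [-1.2, -0.6, 5.3]
width: 0.0135
```

```bash
python3 - <<'E'
from h import *
s=viewer.read_camera("side");c=viewer.read_camera("top")
crop(s,225,125,385,245,5,"s13.png");crop(c,200,165,430,285,3.4,"t13.png")
o=get_obs();M=R.from_rotvec(o["eef_rot"]).as_matrix();print(np.degrees(np.arctan2(M[1,1],M[0,1])),o["wrist_force"],o["torque"],o["tool_pos"],o["width"],o["qpos"])
E
```

```text
55.84881519091941 [-1.26435064  0.32098462  5.47145925] [0.05153924 0.22127056 0.11931375] [0.48292685 0.11558428 0.04381028] 0.013806172903939493 [ 0.24222819  0.26183189 -0.62691567  2.00144311  0.19002152  0.93482172
  0.49273915]
```

View pics/s13.png

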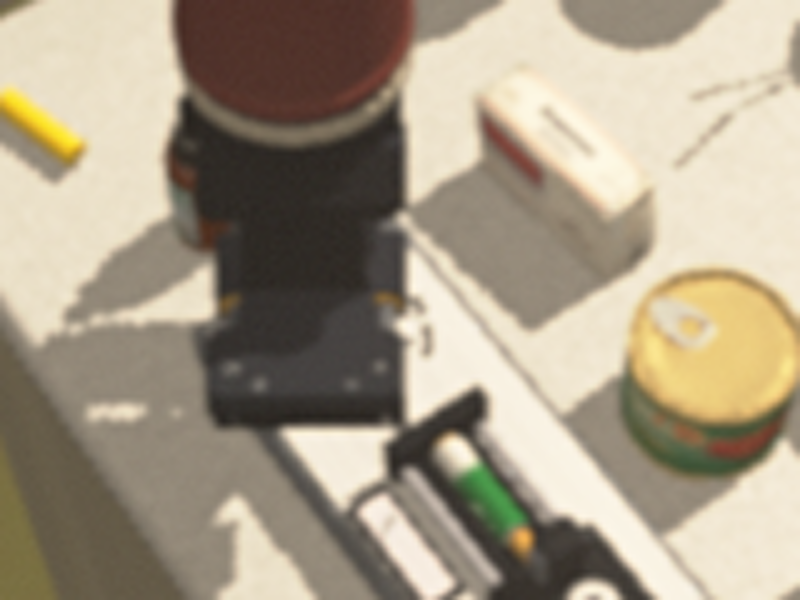

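View pics/t13.png

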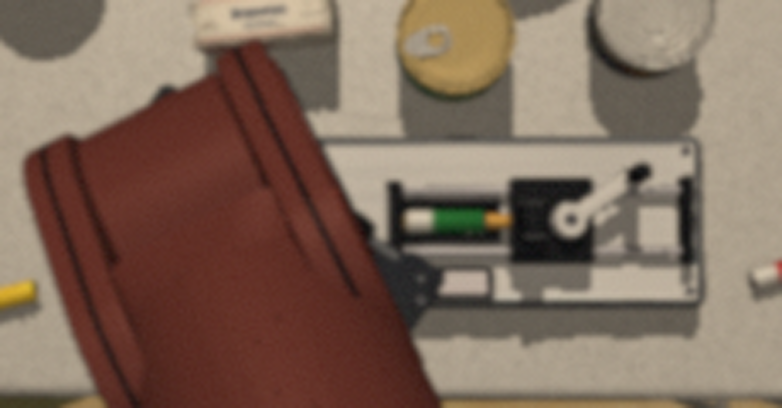

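The lever is still away and the cell pinched. The jaw turned 68.9° (1.20 rad), and the wrist moment of 0.12 N m fits the spring at three dots. I'll hold briefly, then hand in.

move_arm(
  travel=[
    [0, 0, 0],
    [0, 0, 0],
    [0, 0, 0],
    [0, 0, 0],
    [0, 0, 0],
    [0, 0, 0],
  ],
  delta_rot=[
    [0, 0, 0],
    [0, 0, 0],
    [0, 0, 0],
    [0, 0, 0],
    [0, 0, 0],
    [0, 0, 0],
  ],
)

```text
time: 18.45
tool_pos: [0.4829, 0.1156, 0.0438]
eef_rot: [0.922, 3.003, 0.0]
wrist_force: [-1.4, -0.7, 6.6]
width: 0.0137
```

```bash
python3 - <<'E'
from h import *
o=get_obs();M=R.from_rotvec(o["eef_rot"]).as_matrix();print(np.degrees(np.arctan2(M[1,1],M[0,1])),o["torque"],o["width"])
print(bot.sign_off())
E
```

```text
55.84467553254937 [0.0975823  0.2298361  0.08398585] 0.01373162337000816
the job is handed in; nothing more can be done
None
```

I freed the lever, slid the carriage until the cell was snug against the post, clamped it again, and turned the dial to three dots. I handed in at about 18.5 s with the dial still gripped; sign-off reports no verdict.

**Last checks:**
- **Dial:** the jaws turned 68.9° (1.20 rad) from home and hold the bar at a 13.7 mm opening. The wrist moment about the vertical was 0.08–0.12 N m, against the 0.10 N m spring. The angle comes from the tool's turn, because the gripper hid the pointer.
- **Lever:** it measured about 1.18 and 1.24 rad in the two views, so it is at its clamped stop.
- **Cell:** the final push rose to 12 N with the carriage no longer moving, and the pictures show the cell between post and contact.
- **Bystanders:** the ones in the last pictures stand where they were; the vial, partly hidden by the gripper, is upright.

**What disagreed:**
- **Contact gap:** tip to post came out at 51, 52 and 55 mm depending on the view and the pixels picked. The last two are close to or over the 52.5 mm limit, so I relied on the push force and the unmoved carriage.
- **Carriage:** it slid about 7.5 mm while I was freeing the lever, because the pin slipped in the pads. I regripped before sliding it on.

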